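# Press an insert nut home with the bench screw press

### The arm

A 7-joint arm with a two-finger parallel gripper is mounted at the origin on a cart in front of the work surface, level with it; the furniture and walls round the work are solid. World frame = base frame: x ahead of the robot, y to its left, z up, the work surface at z = 0. Lengths are in m, angles in rad, forces in N, time in s.
With the tool pointing down it reaches from about 0.425 to 0.925 m from the base axis. Payload 6.8 kg.
Tool frame: the origin (TCP) lies midway between the tips of the shut fingers; the grasp point (between the pads) lies 19 mm behind it; z points along the fingers, y is the line along which they close (so a half turn about z gives the same grasp; the last joint's range is limited). The gripper opens to 85 mm and grips with 20 to 120 N. Pads are 22 mm wide; open, the fingers measure 114 mm over their backs; the gripper's body (76 mm by 85 mm) begins 54 mm behind the grasp point. The pads swing forward as they close: fully open they stand 13 mm farther back than shut.
Start: joints at [-1.365, 0.477, 0.022, 1.555, -0.011, 1.109, -0.083], TCP at [0.208, 0.642, 0.231] pointing down, gripper open.
Joint ranges: [-2.96, 2.96], [-0.34, 2.1], [-1.41, 1.46], [0.24, 2.44], [-1.37, 4.51], [0.17, 1.92], [-2.96, 2.96]. Speed limits (rad/s): [2.39, 2.39, 3.14, 3.14, 3.14, 3.14, 3.14].

### API

Orientations are given as a rotation vector (axis times angle).
In Python, from bench import r gives the robot as it stands. The module is installed in compiled form; this text tells all that it offers.
- The arm moves only by the tool apply_moves, never from a script. Its argument "rows" is a list of rows, each a list of 6 numbers: the shift along the tool's x, y, z scaled (see below), then the turn, a rotation vector about the tool's x, y, z scaled (see below). A call has 1 to 5 rows; each row is the pose to reach, as a shift and turn from the pose commanded when the call began, along the tool's axes at that moment; what a row does not reach only later rows make up. The controller multiplies each number of a shift by 0.25 m and each number of a turn by 90 degrees. A row lasts 1/8 s, in which the tool goes at most 62.5 mm and 10.7 degrees, less where a joint would pass 70% of its speed; a pose out of reach is approached as far as the arm can. A call with a number of a shift or a turn outside -1 to 1 is refused whole. A call with a gripper value outside its range is refused whole. "claw" is the opening, from 0 (shut) to 1 (fully open), set as the call begins (left out, the last holds). The fingers move at their own pace and stop on an object; "newtons" is the grip in N (left out, the last holds). Time passes only in rows, so rows that repeat a pose let the fingers close. It gives the time, the measured TCP pose, the force, the opening and the grip force at its end, in the units of the state.
- r.get_obs(): the state, without advancing time (a new reading comes with each control period).
- r.grab_frame(name): name is "scene" or "top"; returns a dict with "pixels" (384x512x3 uint8, red, green, blue), "intrinsics" (3x3 intrinsics, pixels), "eye" and "attitude" of the camera in the world. Camera axes: x right, y up, looking along -z (the intrinsics and any distortion apply to the point x, -y, -z); pixel columns grow to the right and rows downward; lengths in m; the calibration is good to about 2 mm. A picture is of the moment at which its call begins. There is no depth.
- r.hand_in(): hands the job in; it is judged then, once.
Trained networks look in a picture, given as the dict that the camera call returned (one of the last four; its "shot" number tells which), for a name from the list of things; names that differ only in an ending like _2 or _b are one class to them, and where a whole thing is asked for, a point or a joint stands for the part that bears it (a point fixed in the world has none). Each returns a list of dicts, best first, with "conf" (0 to 1); they miss things now and then, are a little off and sometimes report something else, mostly with a low value. They report only what shows in the picture. A call takes as long as a camera call.
- r.search_frame(picture, thing): "rect" ([left, top, width, height] in pixels, round what is visible of it).
- r.outline_of(picture, thing): "pixels" (384x512 bool, what is visible of it) and "rect" ([left, top, width, height] in pixels, round what is visible of it).
- r.landmark_of(picture, thing): "point" ([column, row] in pixels: a listed point, or the origin of a listed thing).
The state is a dict: "clock": time; "joints": joint angles; "qvel": joint speeds; "tau": joint torques, N m; "tcp_pos": TCP position; "orientation": TCP orientation; "contact_force": force on the tool from outside, world axes, zero at the start; "moment": the same for the moment, N m; "grip_width": finger opening in m; "gripper_force": force on a finger pad.
Only numpy, scipy, OpenCV 4.12 (cv2) and the standard library are available. Lean on these libraries where they do the work, as an engineer would, in place of code of your own. Each camera call takes 0.05 s, during which the arm holds its last target. There are 200 camera calls.

### The job

Slide the wooden rail, insert end first, into the nest of the bench screw press until it is against the end stop, then take the crank by its spinning grip and wind it clockwise round and round until the ram has pressed the flanged insert nut fully home, its flange tight on the wood. Stop as soon as the crank goes firmly stiff, because forcing it further splits the rail, then wind back one full turn so that the ram stands clear, and let go. Leave the rail lying in the nest, do not drag the press across the table, and leave the other tools where they are.

Things in the scene. Friction and masses are not known exactly. Their poses are not given: they have to be found in the camera images.
- nest (a point): On the anvil of a loose grey C-frame screw press (7.5 kg, base 167 x 120 x 24 mm), on the vertical ram axis, 24 mm over the table. z up, x into the throat to the column (face at x = +48 mm), y to the left of x. The base ends at x = -75. The press's head (radius 26 mm) spans z = 90 to 128 mm here, so the rail can only slide in along +x, held by its plain end.
- nest_mouth (a point): Mouth of the nest, at x = -64 mm of the nest, z = +6, axes as the nest's. The rail lies on the anvil between two steel side guides 12 mm high, 45 mm apart (1.5 mm play a side) from x = -45 to +25 mm of the nest, with flared ends (60 mm wide at this mouth).
- end_stop (a point): Middle of the face of the end stop, at x = +25 mm of the nest, 24 mm high, axes as the nest's: the rail's end face comes against it.
- rail_center (a point): Centre of the loose beech rail, 150 mm long (x), 42 wide (y), 34 high (z), 0.15 to 0.31 kg, flat on the table at first. Its +x end carries the insert nut, 25 mm from the end face; the other end, with a small screw hole, is the one to hold. Seated, its x axis is the nest's, the insert is on the ram axis and this centre at x = -50, y = 0, z = +17 mm of the nest.
- insert: The steel flanged insert nut in the rail (flange 20 mm wide, 3 mm thick), origin at the centre of the flange's underside, 50 mm from the rail's centre, axes as the rail's. At the start the underside stands 10 to 16 mm above the wood (started by hand); home, it lies on the wood, 17 mm over rail_center. Pressing it in takes about 28 N of ram force.
- ram: The ram under the press's head, a steel disc 25 mm wide that only moves up and down; origin on the ram axis, 4 mm under the disc, 75 mm over the anvil at crank angle 0. A smaller dark button (23 mm) screwed into it presses on the insert; it is set out 0 to 6 mm below this origin, differently each time and not measured.
- grip_center (a point): Middle of the crank's free-spinning black grip, an upright barrel 20 mm wide and 47 mm long, 55 mm from the ram axis; its lower end is 3 mm over the crank arm's top, and nothing else stands over that arm by more than 8 mm. It circles the ram axis (the vertical over the nest) and sinks 20 mm a clockwise turn; 228 mm over the table at crank angle 0. Its rotation is free.
- crank (a joint): Crank angle, rad, clockwise from above; 0 to 1.3 at the start, at 0 along the nest's +y, at pi/2 along its +x. 3.18 mm down a rad. Turning takes 1 N at the grip, pressing 2.5 to 3 N. At home, somewhere from 10 to 12 rad, it climbs about 0.7 N per mm of the circle: 5 to 6 N at the grip seats the flange tight (50 N on the insert and more), over 9 N (150 N) splits the wood.
- block_plane: Bystander: block plane, 161 x 48 x 55 mm, origin under its centre.
- screw_tin: Bystander: open round tin of screws, 84 mm wide, 29 mm high, origin under its centre.
- sanding_block: Bystander: sanding block, 65 x 100 x 30 mm, origin under its centre.
- rail: The rail itself, origin under its centre, axes as rail_center.

How it is judged:
By the outcome, as a careful person would: the job done as asked, in the order asked, and still so for the second after the job is handed in, with the robot touching nothing.
It also fails if it takes over 72 s, if anything falls off the work surface, if the arm or the gripper's body presses on something with over 40 N, if the wrist force passes 120 N, or if a joint passes its speed limit or range.

## Working session

There is one attempt and no reset: what is moved stays moved. The work goes in short steps, Python scripts to look and compute and a tool call to move; the robot and the scene stay as the last step left them, time stands still between calls to the robot, and variables do not carry over. Pictures are saved under pics/ and viewed, at most 10 in all, crops included, and the job is handed in when it is done.

Besides the shell and the picture viewer there is one more tool, called in YAML: its name, and indented under it one key for each argument. apply_moves: Moves the arm, as the interface text tells. Its arguments: {"type":"object","properties":{"rows":{"type":"array","items":{"type":"array","items":{"type":"number"}}},"claw":{"type":"number"},"newtons":{"type":"number"}},"required":["rows"]}

```bash
mkdir -p pics; cat > h.py <<'E'
import numpy as np, cv2
from bench import r
from scipy.spatial.transform import Rotation as R
def att(p):
    a=np.array(p["attitude"],float)
    return a if a.shape==(3,3) else R.from_rotvec(a).as_matrix()
def ray(p,px):
    K=np.array(p["intrinsics"]); v=np.linalg.inv(K)@[px[0],px[1],1]
    return np.array(p["eye"]), att(p)@np.array([v[0],-v[1],-v[2]])
def onz(p,px,z):
    e,d=ray(p,px); return e+d*(z-e[2])/d[2]
def proj(p,X):
    c=att(p).T@(np.array(X)-p["eye"]); K=np.array(p["intrinsics"]); q=K@[c[0],-c[1],-c[2]]; return q[:2]/q[2]
def tri(rs):
    A=np.zeros((3,3));b=np.zeros(3)
    for e,d in rs:
        d=d/np.linalg.norm(d);M=np.eye(3)-np.outer(d,d);A+=M;b+=M@e
    X=np.linalg.solve(A,b); return X,[np.linalg.norm(np.cross(X-e,d/np.linalg.norm(d))) for e,d in rs]
def save(p,n): cv2.imwrite(f"pics/{n}.png",cv2.cvtColor(p["pixels"],cv2.COLOR_RGB2BGR))
E
python3 - <<'E'
from h import *
np.set_printoptions(precision=4,suppress=True)
S=r.grab_frame("scene");T=r.grab_frame("top")
save(S,"s0");save(T,"t0")
print({k:v for k,v in S.items() if k!="pixels"},{k:v for k,v in T.items() if k!="pixels"})
for n in ["nest","nest_mouth","end_stop","rail_center","insert","ram","grip_center","rail","block_plane","screw_tin","sanding_block"]:
    a=r.landmark_of(S,n);b=r.landmark_of(T,n)
    f=lambda l:[(np.round(x["point"],1),round(x["conf"],2)) for x in l[:2]]
    print(n,f(a),f(b))
    if a and b: print("   ",*tri([ray(S,a[0]["point"]),ray(T,b[0]["point"])]))
print(r.get_obs())
E
python3 -c "
import cv2,numpy as np
a=cv2.imread('pics/s0.png');b=cv2.imread('pics/t0.png')
cv2.imwrite('pics/both.png',cv2.resize(np.vstack([a,b]),(400,600),interpolation=cv2.INTER_AREA))"
```

```text
{'intrinsics': array([[443.7066,   0.    , 257.0443],
       [  0.    , 443.7066, 203.0083],
       [  0.    ,   0.    ,   1.    ]]), 'eye': array([ 0.1341, -0.7778,  0.669 ]), 'attitude': array([ 0.945 , -0.2658, -0.5591]), 'shot': 1} {'intrinsics': array([[357.758 ,   0.    , 257.9202],
       [  0.    , 357.758 , 187.9922],
       [  0.    ,   0.    ,   1.    ]]), 'eye': array([ 0.394 , -0.1548,  1.0733]), 'attitude': array([ 0.1396, -0.1641, -1.548 ]), 'shot': 2}
nest [(array([372.2, 277.4]), 0.69), (array([263.1, 232.8]), 0.57)] [(array([241.5, 193. ]), 0.85)]
    [ 0.6863 -0.2045 -0.0828] [np.float64(0.11958039191635261), np.float64(0.11958039191635286)]
nest_mouth [(array([274.7, 250.9]), 0.82)] [(array([259.2, 196.9]), 0.72)]
    [ 0.5721 -0.1735  0.0261] [np.float64(0.0008007355244249265), np.float64(0.0008007355244250734)]
end_stop [(array([261.1, 224.1]), 0.61)] [(array([228.3, 189.6]), 0.97), (array([213.1, 184.1]), 0.25)]
    [ 0.5939 -0.0833  0.034 ] [np.float64(0.002560748934220065), np.float64(0.0025607489342199196)]
rail_center [(array([313.9, 295.8]), 0.71), (array(
[... 1142 characters left out ...]
, 0.65), (array([266.6, 155.5]), 0.56)]
    [ 0.6472 -0.3054  0.1177] [np.float64(0.03247767673925947), np.float64(0.03247767673925929)]
sanding_block [] [(array([262. , 157.1]), 0.46)]
{'clock': 1.2, 'joints': array([-1.3651,  0.477 ,  0.0224,  1.5554, -0.0115,  1.1093, -0.0831]), 'qvel': array([-0.0008, -0.0024,  0.0004,  0.0012, -0.0004,  0.0006, -0.0002]), 'tau': array([ -0.0012, -59.6335,   1.6059, -28.1545,   0.0125,   0.0016,
         0.    ]), 'tcp_pos': array([0.2084, 0.6421, 0.2313]), 'orientation': array([ 0.491,  3.103, -0.   ]), 'contact_force': array([0.6603, 0.2592, 0.5828]), 'moment': array([-0.0506,  0.007 ,  0.0398]), 'gripper_force': 0.0, 'grip_width': 0.08524362746541833}
```

View pics/s0.png

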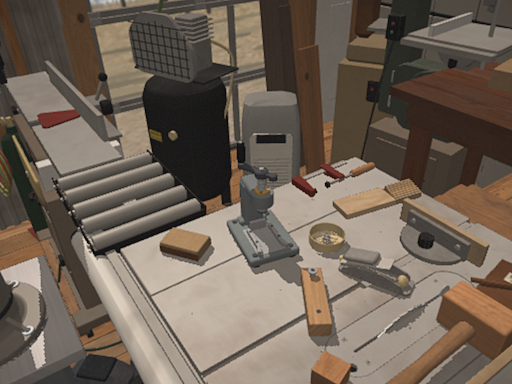

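View pics/t0.png

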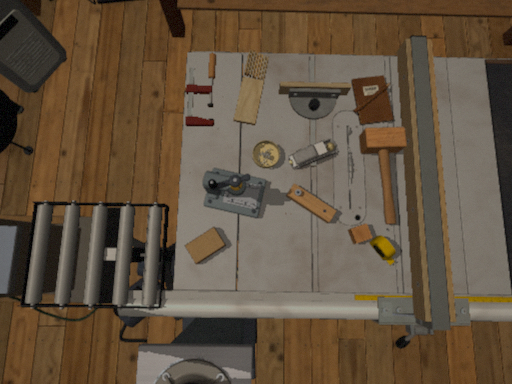

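The scene view shows the press at about (262,220), the rail at (316,300) with its insert at the far end, the plane at (376,270), the tin at (327,237) and the sanding block at (186,243). In the top view, the press mouth faces right at about (262,197). The rail runs from the insert at (297,191) to the plain end at (334,218). The grip is at about (210,184).

Next I fit model poses to these landmarks and outlines.

```bash
cat >> h.py <<'E'
from scipy.optimize import least_squares, minimize
def Tz(q,P):
    c,s=np.cos(q[2]),np.sin(q[2]); P=np.array(P,float)
    return np.array([q[0]+c*P[0]-s*P[1],q[1]+s*P[0]+c*P[1],P[2]])
def hull(p,q,box):
    pts=np.array([proj(p,Tz(q,(x,y,z))) for x in box[0] for y in box[1] for z in box[2]],np.float32)
    m=np.zeros((384*4,512*4),np.uint8); cv2.fillConvexPoly(m,np.int32(cv2.convexHull(pts)[:,0]*4+2),1); return m
def boxfit(pm,q0,box):
    M=[(p,cv2.resize(m.astype(np.uint8),(2048,1536),interpolation=cv2.INTER_NEAREST)) for p,m in pm]
    def f(v):
        q=(v[0],v[1],v[2]*10);s=0
        for p,m in M:
            h=hull(p,q,box); s-=(h&m).sum()/(h|m).sum()
        return s
    v0=np.array([q0[0],q0[1],q0[2]/10])
    b=minimize(f,v0,method="Nelder-Mead",options=dict(initial_simplex=v0+np.array([[0,0,0],[.01,0,0],[0,.01,0],[0,0,.01]]),xatol=1e-5,fatol=1e-5))
    return b.x*[1,1,10],b.fun/len(pm)
def lm(p,n):
    l=r.landmark_of(p,n); return (np.array(l[0]["point"]),l[0]["conf"]) if l else (None,0)
def pressfit(ps,q0=(0.587,-0.108,1.335)):
    N={"nest":(0,0,.024),"nest_mouth":(-.064,0,.030),"end_stop":(.025,0,.036)}
    ob=[]
    for p in ps:
        for n,X in N.items():
            u,c=lm(p,n)
            if u is not None and np.linalg.norm(u-proj(p,Tz(q0,X)))<20: ob.append((p,X,u,n))
    f=lambda q:np.concatenate([proj(p,Tz(q,X))-u for p,X,u,n in ob])
    s=least_squares(f,q0,loss="soft_l1",x_scale=[.01,.01,.1]); return s.x,[(o[3],np.round(e,1)) for o,e in zip(ob,f(s.x).reshape(-1,2))]
RB=([-.075,.075],[-.021,.021],[0,.034])
E
python3 - <<'E'
from h import *
np.set_printoptions(precision=4,suppress=True)
S=r.grab_frame("scene");T=r.grab_frame("top")
q,e=pressfit([S,T]); print("press",q,np.degrees(q[2]),e)
for p in (S,T):
    u,c=lm(p,"grip_center")
    f=lambda a:np.array(proj(p,Tz(q,(.055*np.sin(a[0]),.055*np.cos(a[0]),.228-.00318*a[0]))))-u
    s=least_squares(f,[1.]); print("crank",s.x,f(s.x),c)
pm=[(p,r.outline_of(p,"rail")[0]["pixels"]) for p in (S,T)]
qr=None
for k in ([pm[0]],[pm[1]],pm):
    print("rail",*boxfit(k,(0.56,-.325,.95),RB))
qr=boxfit(pm,(0.56,-.325,.95),RB)[0]
V=[]
for p in (S,T):
    im=np.ascontiguousarray(cv2.resize(p["pixels"],None,fx=4,fy=4,interpolation=cv2.INTER_CUBIC))
    def ln(qq,b,c):
        for z in b[2]:
            pp=np.int32([np.array(proj(p,Tz(qq,(b[0][i],b[1][j],z))))*4+2 for i,j in((0,0),(0,1),(1,1),(1,0))]); cv2.polylines(im,[pp],True,c)
    ln(q,([-.075,.092],[-.06,.06],[0,.024]),(255,0,0)); ln(qr,RB,(0,255,0)); ln(q,([-.045,.025],[-.0225,.0225],[.024,.036]),(255,255,0))
    c=np.array(proj(p,(.575,-.2,.06)))*4; x,y=int(c[0])-350,int(c[1])-290
    V.append(im[y:y+580,x:x+700])
cv2.imwrite("pics/o1.png",cv2.cvtColor(cv2.resize(np.hstack(V),None,fx=.57,fy=.57,interpolation=cv2.INTER_AREA),cv2.COLOR_RGB2BGR))
E
```

```text
press [ 0.5865 -0.1117  1.357 ] 77.75227874608842 [('nest', array([-0.7,  4.2])), ('nest_mouth', array([-0.4,  0.3])), ('end_stop', array([ 1.6, -2.8])), ('nest', array([-0.7, -0.4])), ('nest_mouth', array([-0.1, -1.9])), ('end_stop', array([0.7, 2.2]))]
crank [1.0179] [0.4617 0.8373] 0.44
crank [1.085] [ 1.7302 -0.4157] 0.61
rail [ 0.5563 -0.3281  0.9897] -0.9047795892598507
rail [ 0.5614 -0.3257  0.9846] -0.9294378698224852
rail [ 0.5597 -0.3262  0.9929] -0.8968753712110425
```

View pics/o1.png

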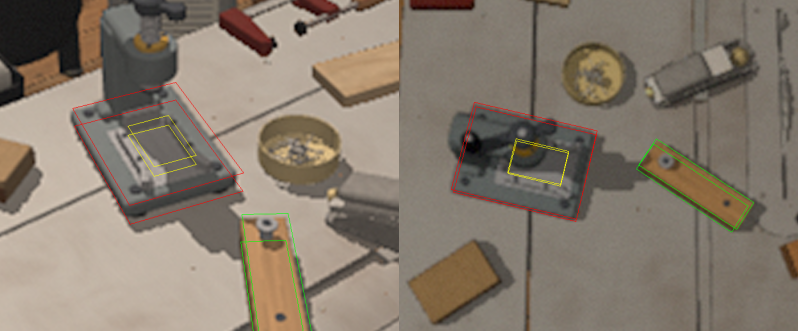

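The overlay agrees to a few mm: the base edges match in the top view, and the rail box fits. That is good enough for the approach.

```bash
cat >> h.py <<'E'
def toolR(deg):
    a=np.radians(deg);x=np.array([np.cos(a),np.sin(a),0]);z=np.array([0,0,-1.]);return np.stack([x,np.cross(z,x),z],1)
def plan(wps,p=None,M=None):
    """wps: list of (x,y,z,toolx_deg) all relative to one start"""
    o=r.get_obs(); 
    if p is None: p=o["tcp_pos"];M=R.from_rotvec(o["orientation"]).as_matrix()
    for w in wps:
        d=M.T@(np.array(w[:3])-p)/.25; t=R.from_matrix(M.T@toolR(w[3])).as_rotvec()/(np.pi/2)
        print(np.round(d,3).tolist()+np.round(t,3).tolist())
E
python3 - <<'E'
from h import *
W=[(.208,.642,.231,162),(.40,.47,.33,130),(.60,.20,.33,95),(.60,-.08,.33,75),(.533,-.368,.12,56.8),(.533,-.368,.006,56.8)]
for a,b in zip(W,W[1:]): plan([b],np.array(a[:3]),toolR(a[3]))
E
```

```text
[-0.943, -0.417, -0.396, 0.0, 0.0, 0.356]
[-1.342, -0.081, 0.0, 0.0, 0.0, 0.389]
[-1.116, -0.098, 0.0, 0.0, 0.0, 0.222]
[-1.182, 0.039, 0.84, 0.0, 0.0, 0.202]
[0.0, 0.0, 0.456, 0.0, 0.0, 0.0]
```

apply_moves:
  rows:
    - [-0.19,-0.08,-0.08,0,0,0.07]
    - [-0.38,-0.17,-0.16,0,0,0.14]
    - [-0.57,-0.25,-0.24,0,0,0.22]
    - [-0.76,-0.33,-0.32,0,0,0.29]
    - [-0.94,-0.42,-0.4,0,0,0.36]
  claw: 1

```text
clock: 2.42
tcp_pos: [0.4008, 0.4683, 0.3321]
orientation: [1.343, 2.84, 0.001]
contact_force: [0.7, 1.1, 0.3]
grip_width: 0.0854
gripper_force: 0.0
```

apply_moves:
  rows:
    - [-0.2,-0.01,0,0,0,0.07]
    - [-0.4,-0.02,0,0,0,0.14]
    - [-0.6,-0.03,0,0,0,0.22]
    - [-0.8,-0.05,0,0,0,0.29]
    - [-1,-0.06,0,0,0,0.33]

```text
clock: 3.05
tcp_pos: [0.548, 0.2661, 0.3315]
orientation: [-2.024, -2.403, -0.001]
contact_force: [1.1, 0.7, 0.1]
grip_width: 0.0853
gripper_force: 0.0
```

```bash
python3 - <<'E'
from h import *
o=r.get_obs();print(o["clock"],o["tcp_pos"],o["joints"],R.from_rotvec(o["orientation"]).as_matrix()[:,0])
plan([(.60,-.04,.33,77)]); plan([(.533,-.368,.12,56.8)],np.array([.60,-.13,.33]),toolR(70))
E
```

```text
3.05 [0.54803043 0.26612249 0.33154015] [-0.87325349  0.30314228  0.41316477  1.61587643 -0.12699294  1.24870179
 -0.26592093] [-1.69888760e-01  9.85463162e-01  4.05788709e-04]
[-1.242, -0.003, 0.006, 0.0, -0.0, 0.253]
[-0.986, 0.074, 0.84, 0.0, 0.0, 0.147]
```

apply_moves:
  rows:
    - [-0.2,0,0,0,0,0.05]
    - [-0.4,0,0,0,0,0.1]
    - [-0.6,0,0,0,0,0.15]
    - [-0.8,0,0,0,0,0.2]
    - [-1,0,0,0,0,0.25]

```text
clock: 3.68
tcp_pos: [0.5905, 0.0197, 0.3316]
orientation: [-2.454, -1.962, -0.001]
contact_force: [0.1, -0.5, -0.0]
grip_width: 0.0855
gripper_force: 0.0
```

```bash
python3 - <<'E'
from h import *
plan([(.57,-.21,.28,64)]); plan([(.533,-.368,.08,56.8),(.533,-.368,.006,56.8)],np.array([.57,-.21,.28]),toolR(64))
E
```

```text
[-0.915, 0.122, 0.206, 0.0, -0.0, 0.148]
[-0.633, 0.144, 0.8, 0.0, 0.0, 0.08]
[-0.633, 0.144, 1.096, 0.0, 0.0, 0.08]
```

apply_moves:
  rows:
    - [-0.2,0.02,0,0,0,0.04]
    - [-0.4,0.05,0,0,0,0.07]
    - [-0.6,0.08,0.05,0,0,0.1]
    - [-0.8,0.1,0.13,0,0,0.13]
    - [-0.92,0.12,0.21,0,0,0.15]

```text
clock: 4.3
tcp_pos: [0.5687, -0.2128, 0.2787]
orientation: [2.668, 1.657, 0.0]
contact_force: [0.2, 0.3, 0.3]
grip_width: 0.0858
gripper_force: 0.0
```

apply_moves:
  rows:
    - [-0.16,0.04,0.17,0,0,0.03]
    - [-0.32,0.08,0.34,0,0,0.05]
    - [-0.48,0.11,0.5,0,0,0.08]
    - [-0.63,0.14,0.66,0,0,0.08]
    - [-0.63,0.14,0.76,0,0,0.08]

```text
clock: 4.92
tcp_pos: [0.5289, -0.3703, 0.0871]
orientation: [2.768, 1.485, -0.004]
contact_force: [0.5, 0.6, -0.6]
grip_width: 0.0853
gripper_force: 0.0
```

```bash
python3 - <<'E'
from h import *
plan([(.533,-.368,.006,56.8)]);print(r.get_obs()["tcp_pos"],r.get_obs()["joints"])
T=r.grab_frame("top");im=cv2.resize(T["pixels"][130:250,240:380],None,fx=4,fy=4,interpolation=cv2.INTER_CUBIC)
S=r.grab_frame("scene");im2=cv2.resize(S["pixels"][220:340,250:330],None,fx=4,fy=4,interpolation=cv2.INTER_CUBIC)
cv2.imwrite("pics/g1.png",cv2.cvtColor(np.hstack([im[:,:460],im2]),cv2.COLOR_RGB2BGR))
E
```

```text
[0.018, 0.009, 0.324, -0.001, 0.002, -0.004]
[ 0.52890681 -0.37034547  0.08708719] [ 0.0918978   0.66625746  0.60451369  1.7728363  -0.48040507  0.85557253
  0.33277465]
```

View pics/g1.png

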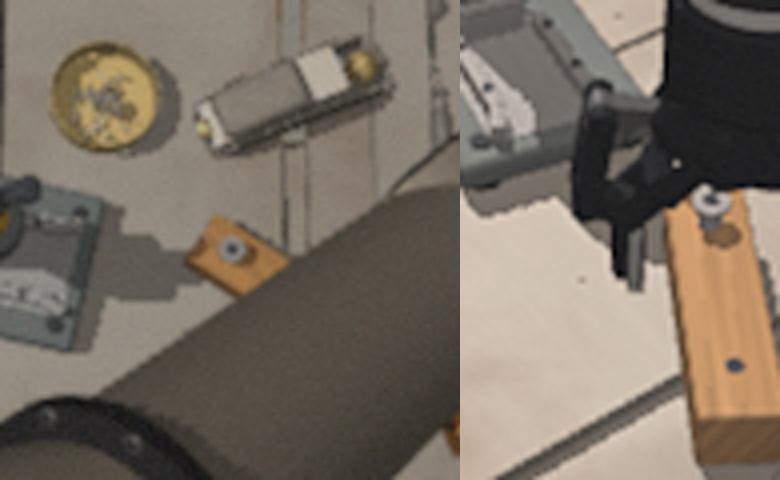

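The gripper straddles the rail: the left finger is clear of the wood at about (635,270), and the insert is at (712,203). I go down and grasp.

apply_moves:
  rows:
    - [0.02,0.01,0.1,0,0,0]
    - [0.02,0.01,0.2,0,0,0]
    - [0.02,0.01,0.27,0,0,0]
    - [0.02,0.01,0.32,0,0,0]
    - [0.02,0.01,0.32,0,0,0]

```text
clock: 5.65
tcp_pos: [0.5365, -0.3635, 0.0084]
orientation: [-2.764, -1.492, 0.001]
contact_force: [0.2, -0.4, -0.7]
grip_width: 0.0854
gripper_force: 0.0
```

apply_moves:
  rows:
    - [0,0,0,0,0,0]
    - [0,0,0,0,0,0]
    - [0,0,0,0,0,0]
    - [0,0,0,0,0,0]
    - [0,0,0,0,0,0]
  claw: 0
  newtons: 50

```text
clock: 6.28
tcp_pos: [0.537, -0.3642, 0.0097]
orientation: [2.764, 1.492, 0.001]
contact_force: [-1.1, 0.1, 6.6]
grip_width: 0.0411
gripper_force: 51.9
```

```bash
python3 - <<'E'
from h import *
n=np.array([.5865,-.1117]);a=77.3;d=np.array([np.cos(np.radians(a)),np.sin(np.radians(a))])
o=r.get_obs();print(o["contact_force"],R.from_rotvec(o["orientation"]).as_matrix()[:,0])
t=n-.205*d; plan([(.537,-.364,.05,57),(*t,.045,a)])
E
```

```text
[-1.14510045  0.12695113  6.55530797] [5.48681397e-01 8.36031512e-01 1.87995645e-04]
[0.001, -0.0, -0.161, 0.001, -0.0, -0.003]
[0.185, -0.1, -0.141, 0.001, 0.0, -0.229]
```

apply_moves:
  rows:
    - [0,0,-0.1,0,0,0]
    - [0,0,-0.16,0,0,0]
    - [0.06,-0.03,-0.15,0,0,-0.08]
    - [0.12,-0.06,-0.14,0,0,-0.15]
    - [0.185,-0.1,-0.14,0,0,-0.23]

```text
clock: 6.9
tcp_pos: [0.5409, -0.3108, 0.0436]
orientation: [-2.448, -1.969, 0.0]
contact_force: [-0.1, -0.4, -2.8]
grip_width: 0.0414
gripper_force: 51.1
```

apply_moves:
  rows:
    - [0,0,0,0,0,0]

```text
clock: 7.02
tcp_pos: [0.5414, -0.3095, 0.0436]
orientation: [-2.449, -1.965, -0.002]
contact_force: [-0.7, -0.3, -2.1]
grip_width: 0.0413
gripper_force: 51.3
```

```bash
python3 - <<'E'
from h import *
np.set_printoptions(precision=4,suppress=True)
o=r.get_obs();t=o["tcp_pos"];x=R.from_rotvec(o["orientation"]).as_matrix()[:,0];print(t,x,o["contact_force"],o["grip_width"])
S=r.grab_frame("scene");T=r.grab_frame("top")
q,e=pressfit([S,T]);print(q,e)
for p in (S,T):
    for n in("insert","rail_center","nest_mouth"):
        l=lm(p,n);print(n,l, onz(p,l[0],.034) if l[1] else "")
im=cv2.resize(T["pixels"][150:250,190:310],None,fx=3.3,fy=3.3,interpolation=cv2.INTER_CUBIC)
im2=cv2.resize(S["pixels"][170:300,210:350],None,fx=2.8,fy=2.8,interpolation=cv2.INTER_CUBIC)
h=min(len(im),len(im2));cv2.imwrite("pics/g2.png",cv2.cvtColor(np.hstack([im[:h],im2[:h]]),cv2.COLOR_RGB2BGR))
E
```

```text
[ 0.5414 -0.3095  0.0436] [0.2165 0.9763 0.0017] [-0.6585 -0.342  -2.12  ] 0.041278676219694006
[ 0.5849 -0.1099  1.3551] [('nest', array([-2.4,  3.5])), ('nest_mouth', array([-0.3, -3.4])), ('end_stop', array([ 1.7, -1. ])), ('nest', array([ 0.8, -1.2])), ('nest_mouth', array([ 0.1, -0.1])), ('end_stop', array([0. , 1.9]))]
insert (array([282.1, 245.5]), 0.51) [ 0.5899 -0.1755  0.034 ]
rail_center (array([294.6, 270.4]), 0.93) [ 0.5633 -0.2541  0.034 ]
nest_mouth (array([274.7, 252.8]), 0.71) [ 0.5623 -0.1858  0.034 ]
insert (array([277. , 200.6]), 0.59) [ 0.5614 -0.2263  0.034 ]
rail_center (None, 0) 
nest_mouth (array([258.6, 197.3]), 0.68) [ 0.5702 -0.172   0.034 ]
```

View pics/g2.png

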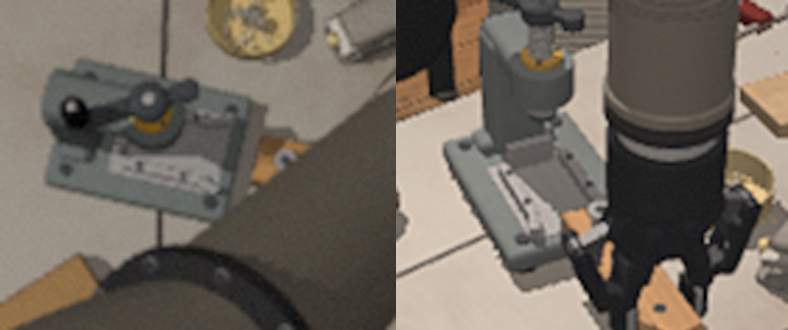

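The rail lines up with the nest axis within about 2 mm: in the top view the insert is at crop (285,160) and the mouth centre at about (228,150). I lower it and slide in.

apply_moves:
  rows:
    - [0,0,0.02,0,0,0]
    - [0.05,0,0.026,0,0,0]
    - [0.1,0,0.026,0,0,0]
    - [0.15,0,0.026,0,0,0]
    - [0.18,0,0.026,0,0,0]

```text
clock: 8.35
tcp_pos: [0.5514, -0.2658, 0.0373]
orientation: [-2.45, -1.966, -0.001]
contact_force: [-0.2, -0.7, -2.1]
grip_width: 0.0409
gripper_force: 51.2
```

```bash
python3 - <<'E'
from h import *
np.set_printoptions(precision=4,suppress=True)
o=r.get_obs();t=o["tcp_pos"];M=R.from_rotvec(o["orientation"]).as_matrix();print(t,M[:,0],M.T@o["contact_force"],o["moment"])
E
```

```text
[ 0.5514 -0.2658  0.0373] [0.2163 0.9763 0.0006] [-0.7663 -0.0324  2.1052] [-0.0916  0.0252 -0.0228]
```

apply_moves:
  rows:
    - [0.04,0,0,0,0,0]
    - [0.08,0,0,0,0,0]
    - [0.12,0,0,0,0,0]
    - [0.16,0,0,0,0,0]
    - [0.18,0,0,0,0,0]

```text
clock: 8.98
tcp_pos: [0.561, -0.2226, 0.0372]
orientation: [-2.45, -1.966, -0.0]
contact_force: [-0.4, -0.4, -2.8]
grip_width: 0.041
gripper_force: 51.3
```

```bash
python3 - <<'E'
from h import *
np.set_printoptions(precision=4,suppress=True)
o=r.get_obs();t=o["tcp_pos"];M=R.from_rotvec(o["orientation"]).as_matrix();print(t,M[:,0],M.T@o["contact_force"],o["moment"])
E
```

```text
[ 0.561  -0.2226  0.0372] [0.217  0.9762 0.0003] [-0.4429 -0.2675  2.8221] [-0.1484 -0.0212  0.0013]
```

apply_moves:
  rows:
    - [0.02,0,0.004,0,0,0]
    - [0.04,0,0.008,0,0,0]
    - [0.05,0,0.008,0,0,0]
    - [0.06,0,0.008,0,0,0]
    - [0.06,0,0.008,0,0,0]

```text
clock: 9.6
tcp_pos: [0.564, -0.2088, 0.0353]
orientation: [-2.451, -1.965, -0.0]
contact_force: [0.1, -0.1, -2.6]
grip_width: 0.0411
gripper_force: 51.3
```

apply_moves:
  rows:
    - [0.006,0,0,0,0,0]
    - [0.01,0,0,0,0,0]
    - [0.012,0,0,0,0,0]

```text
clock: 9.98
tcp_pos: [0.5646, -0.206, 0.0353]
orientation: [-2.451, -1.965, -0.0]
contact_force: [-0.3, 0.2, -2.1]
grip_width: 0.0414
gripper_force: 51.3
```

apply_moves:
  rows:
    - [0.006,0,0,0,0,0]
    - [0.01,0,0,0,0,0]
    - [0.012,0,0,0,0,0]

```text
clock: 10.35
tcp_pos: [0.5653, -0.203, 0.0353]
orientation: [-2.451, -1.965, -0.0]
contact_force: [0.1, -0.6, -2.7]
grip_width: 0.0413
gripper_force: 51.3
```

apply_moves:
  rows:
    - [0.006,0,0,0,0,0]
    - [0.01,0,0,0,0,0]
    - [0.012,0,0,0,0,0]

```text
clock: 10.72
tcp_pos: [0.5659, -0.2, 0.0353]
orientation: [-2.451, -1.965, 0.0]
contact_force: [0.1, -0.1, -2.1]
grip_width: 0.0414
gripper_force: 51.3
```

apply_moves:
  rows:
    - [0.004,0,0,0,0,0]
    - [0.008,0,0,0,0,0]

```text
clock: 10.98
tcp_pos: [0.566, -0.1993, 0.0354]
orientation: [2.451, 1.963, -0.001]
contact_force: [-0.9, -4.4, -2.3]
grip_width: 0.0412
gripper_force: 51.3
```

```bash
python3 - <<'E'
from h import *
np.set_printoptions(precision=4,suppress=True)
o=r.get_obs();t=o["tcp_pos"];M=R.from_rotvec(o["orientation"]).as_matrix();print(t,M[:,0],M.T@o["contact_force"],o["moment"])
S=r.grab_frame("scene");T=r.grab_frame("top")
print(pressfit([S,T]))
im=cv2.resize(T["pixels"][150:250,190:310],None,fx=3.3,fy=3.3,interpolation=cv2.INTER_CUBIC)
im2=cv2.resize(S["pixels"][180:280,220:320],None,fx=3.3,fy=3.3,interpolation=cv2.INTER_CUBIC)
cv2.imwrite("pics/g3.png",cv2.cvtColor(np.hstack([im,im2]),cv2.COLOR_RGB2BGR))
E
```

```text
[ 0.566  -0.1993  0.0354] [ 0.2186  0.9758 -0.0013] [-4.5006  0.135   2.2977] [-0.9639  0.2839  0.0051]
(array([ 0.5881, -0.1052,  1.32  ]), [('nest', array([-0.2, -2.6])), ('nest_mouth', array([0.2, 1.5])), ('end_stop', array([-0.,  0.]))])
```

View pics/g3.png

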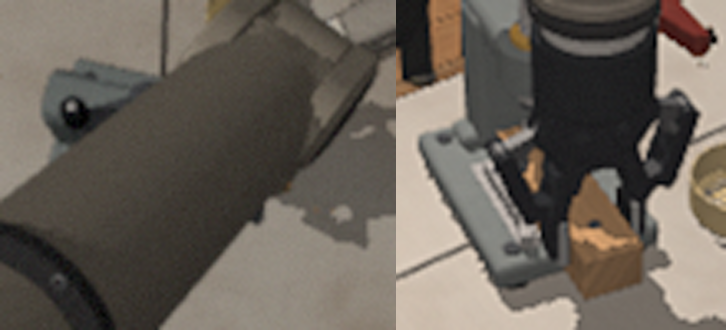

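The rail is between the guides and reads 4.4 N against the stop. The plain end is at about (600,250) in the right crop. I set it down and release.

apply_moves:
  rows:
    - [0.002,0,0.004,0,0,0]
    - [0.002,0,0.007,0,0,0]
    - [0.002,0,0.007,0,0,0]

```text
clock: 11.75
tcp_pos: [0.5661, -0.1994, 0.034]
orientation: [2.452, 1.962, -0.001]
contact_force: [-3.4, -6.8, 1.3]
grip_width: 0.0411
gripper_force: 51.8
```

apply_moves:
  rows:
    - [0,0,0,0,0,0]
    - [0,0,0,0,0,0]
    - [0,0,0,0,0,0]
  claw: 0.75

```text
clock: 12.12
tcp_pos: [0.5669, -0.1969, 0.0336]
orientation: [-2.45, -1.966, -0.001]
contact_force: [0.8, -0.3, 0.1]
grip_width: 0.064
gripper_force: 0.0
```

apply_moves:
  rows:
    - [0,0,-0.08,0,0,0]
    - [0,0,-0.3,0,0,0]
    - [0,0,-0.55,0,0,0]
    - [0,0,-0.8,0,0,0]
    - [0,0,-1,0,0,0]

```text
clock: 12.75
tcp_pos: [0.5665, -0.1982, 0.2878]
orientation: [2.45, 1.962, 0.004]
contact_force: [0.6, -0.8, 0.3]
grip_width: 0.0644
gripper_force: 0.0
```

apply_moves:
  rows:
    - [0,0.1,-0.1,0,0,0]
    - [0,0.3,-0.2,0,0,0]
    - [0,0.5,-0.2,0,0,0]
    - [0,0.7,-0.2,0,0,0]
  claw: 1

```text
clock: 13.25
tcp_pos: [0.7387, -0.2358, 0.3359]
orientation: [2.45, 1.964, 0.002]
contact_force: [0.5, 0.1, -0.4]
grip_width: 0.0856
gripper_force: 0.0
```

```bash
python3 - <<'E'
from h import *
np.set_printoptions(precision=4,suppress=True)
o=r.get_obs();print(o["tcp_pos"],o["joints"])
S=r.grab_frame("scene");T=r.grab_frame("top")
q,e=pressfit([S,T]);print("press",q,e)
for p in (S,T):
    u,c=lm(p,"grip_center"); print(u,c)
    if c:
        f=lambda a:np.array(proj(p,Tz(q,(.055*np.sin(a[0]),.055*np.cos(a[0]),.228-.00318*a[0]))))-u
        s=least_squares(f,[1.]); print("crank",s.x,f(s.x),onz(p,u,.2245))
    i=lm(p,"insert");print("insert",i, onz(p,i[0],.072) if i[1] else 0)
u=[lm(p,"grip_center") for p in(S,T)]
if u[0][1] and u[1][1]:print(tri([ray(S,u[0][0]),ray(T,u[1][0])]))
im=cv2.resize(T["pixels"][140:240,180:300],None,fx=3.3,fy=3.3,interpolation=cv2.INTER_CUBIC)
im2=cv2.resize(S["pixels"][150:270,220:320],None,fx=3.9,fy=3.9,interpolation=cv2.INTER_CUBIC)
im=cv2.copyMakeBorder(im,0,len(im2)-len(im),0,0,0);cv2.imwrite("pics/g4.png",cv2.cvtColor(np.hstack([im,im2]),cv2.COLOR_RGB2BGR))
E
```

```text
[ 0.7387 -0.2358  0.3359] [-0.1035  0.6584  0.6286  1.1574 -0.3722  1.4329  0.252 ]
press [ 0.5836 -0.1094  1.3124] [('nest', array([0.5, 4.2])), ('nest_mouth', array([ 0.3, -0.3])), ('nest', array([-2.1,  5.2])), ('nest_mouth', array([-2.7, -0.1])), ('end_stop', array([ 1.8, -0.5]))]
[240.2 148.6] 0.73
crank [1.042] [1.1757 2.4609] [ 0.5731 -0.0451  0.2245]
insert (None, 0) 0
None 0
insert (None, 0) 0
```

View pics/g4.png

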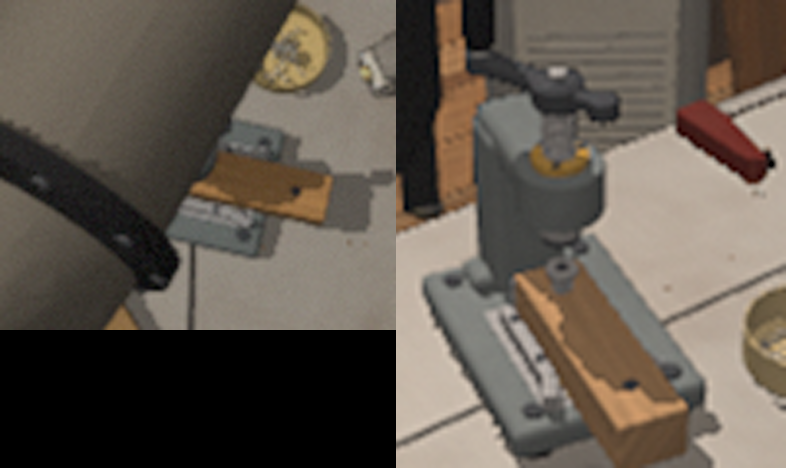

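The rail is seated with the insert under the ram at about (563,268) in the right crop; the grip is at (480,40). I move above the grip.

```bash
python3 - <<'E'
from h import *
plan([(.573,-.052,.32,90)])
E
```

```text
[0.574, -0.8, 0.056, 0.0, -0.0, -0.14]
```

apply_moves:
  rows:
    - [0.13,-0.18,0,0,0,-0.03]
    - [0.26,-0.36,0,0,0,-0.06]
    - [0.39,-0.54,0.02,0,0,-0.1]
    - [0.5,-0.7,0.04,0,0,-0.12]
    - [0.574,-0.8,0.056,0,0,-0.14]

```text
clock: 14.58
tcp_pos: [0.5717, -0.0503, 0.3195]
orientation: [-2.217, -2.224, -0.001]
contact_force: [0.6, 0.2, -0.4]
grip_width: 0.0855
gripper_force: 0.0
```

apply_moves:
  rows:
    - [0,0,0.05,0,0,0]
    - [0,0,0.1,0,0,0]

```text
clock: 14.82
tcp_pos: [0.5736, -0.0528, 0.2941]
orientation: [2.221, 2.221, 0.001]
contact_force: [0.4, -0.0, 0.6]
grip_width: 0.0853
gripper_force: 0.0
```

```bash
python3 - <<'E'
from h import *
o=r.get_obs();print(o["tcp_pos"],o["joints"],R.from_rotvec(o["orientation"]).as_matrix()[:,0]);plan([(.573,-.052,.21,90)])
S=r.grab_frame("scene")
u,c=lm(S,"grip_center");print(u,c,proj(S,(.573,-.052,.2247)),proj(S,o["tcp_pos"]))
cv2.imwrite("pics/g5.png",cv2.cvtColor(cv2.resize(S["pixels"][90:210,190:310],None,fx=4,fy=4,interpolation=cv2.INTER_CUBIC),cv2.COLOR_RGB2BGR))
E
```

```text
[ 0.57360221 -0.05277936  0.29413145] [-0.49888687  0.28662947  0.60429567  1.754006   -0.1764088   1.15465042
  0.15760191] [ 2.87201039e-04  9.99999941e-01 -1.88243377e-04]
[0.003, -0.003, 0.337, 0.0, 0.0, -0.0]
[244.2 148.2] 0.67 [241.8825787  149.74329183] [240.85106356 119.64626738]
```

View pics/g5.png

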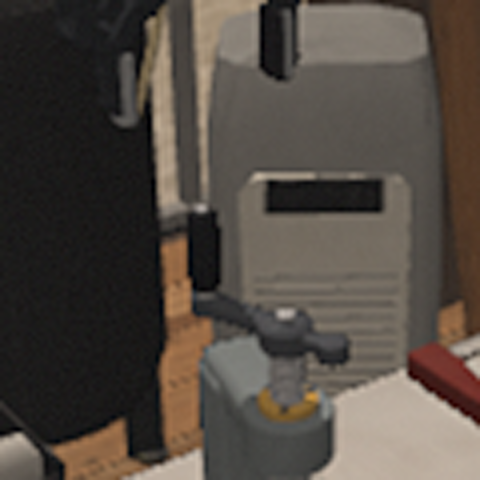

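The grip is centred at crop (205,247), midway between the open fingers at (125,90) and (280,40). I descend and grip it.

apply_moves:
  rows:
    - [0,0,0.1,0,0,0]
    - [0,0,0.2,0,0,0]
    - [0,0,0.28,0,0,0]
    - [0,0,0.334,0,0,0]
    - [0,0,0.334,0,0,0]

```text
clock: 15.55
tcp_pos: [0.5731, -0.0528, 0.2102]
orientation: [-2.222, -2.22, 0.003]
contact_force: [0.5, -1.3, 0.6]
grip_width: 0.0851
gripper_force: 0.0
```

apply_moves:
  rows:
    - [0,0,0,0,0,0]
    - [0,0,0,0,0,0]
    - [0,0,0,0,0,0]
    - [0,0,0,0,0,0]
    - [0,0,0,0,0,0]
  claw: 0
  newtons: 25

```text
clock: 16.18
tcp_pos: [0.5735, -0.052, 0.2114]
orientation: [2.221, 2.222, 0.001]
contact_force: [-1.7, 0.9, 2.6]
grip_width: 0.0194
gripper_force: 26.3
```

apply_moves:
  rows:
    - [0,0,0,0,0,0]
    - [0,0,0,0,0,0]

```text
clock: 16.42
tcp_pos: [0.5736, -0.052, 0.2113]
orientation: [2.221, 2.222, 0.001]
contact_force: [-2.2, 1.4, 4.6]
grip_width: 0.0193
gripper_force: 26.3
```

```bash
cat >> h.py <<'E'
def wind(f0,steps,rad=.055):
    """f0 deg start; steps cumulative clockwise rad; prints rows in tool axes (x=+Y,y=+X,z=down)"""
    a=np.radians(f0); p=lambda t:rad*np.array([np.sin(a-t),np.cos(a-t)])
    print([[*np.round((p(t)-p(0))/.25,3).tolist(),round(.00318*t/.25,4),0,0,0] for t in steps], "end deg",round(f0-np.degrees(steps[-1]),2))
def st(C,f):
    o=r.get_obs();F=o["contact_force"];d=o["tcp_pos"][:2]-C;n=d/np.linalg.norm(d);t=np.array([n[1],-n[0]])
    print("clock %.2f r %.4f phi %.2f z %.4f Frad %.2f Ftan(resist) %.2f Fz %.2f grip %.4f"%(o["clock"],np.linalg.norm(d),np.degrees(np.arctan2(d[1],d[0])),o["tcp_pos"][2],F[:2]@n,-F[:2]@t,F[2],o["grip_width"]))
E
python3 -c "
from h import *
wind(103.8,[.2,.4,.6,.8,1])"
```

```text
[[0.006, 0.043, 0.0025, 0, 0, 0], [0.004, 0.087, 0.0051, 0, 0, 0], [-0.008, 0.13, 0.0076, 0, 0, 0], [-0.027, 0.169, 0.0102, 0, 0, 0], [-0.054, 0.204, 0.0127, 0, 0, 0]] end deg 46.5
```

apply_moves:
  rows:
    - [0.006,0.043,0.0025,0,0,0]
    - [0.004,0.087,0.005,0,0,0]
    - [-0.008,0.13,0.0076,0,0,0]
    - [-0.027,0.169,0.01,0,0,0]
    - [-0.054,0.204,0.0127,0,0,0]

```text
clock: 17.05
tcp_pos: [0.6249, -0.0665, 0.2078]
orientation: [2.221, 2.222, -0.001]
contact_force: [-1.7, -0.2, 2.9]
grip_width: 0.0191
gripper_force: 26.6
```

```bash
python3 -c "
from h import *
C=np.array([.5867,-.1054])
st(C,0)
wind(46.5,[.25,.5,.75,1,1.25])"
```

```text
clock 17.05 r 0.0545 phi 45.54 z 0.2078 Frad -1.34 Ftan(resist) 1.03 Fz 2.92 grip 0.0191
[[-0.042, 0.035, 0.0032, 0, 0, 0], [-0.092, 0.058, 0.0064, 0, 0, 0], [-0.146, 0.068, 0.0095, 0, 0, 0], [-0.201, 0.065, 0.0127, 0, 0, 0], [-0.253, 0.048, 0.0159, 0, 0, 0]] end deg -25.12
```

apply_moves:
  rows:
    - [-0.042,0.035,0.0032,0,0,0]
    - [-0.092,0.058,0.0064,0,0,0]
    - [-0.146,0.068,0.0095,0,0,0]
    - [-0.201,0.065,0.0127,0,0,0]
    - [-0.253,0.048,0.0159,0,0,0]

```text
clock: 17.68
tcp_pos: [0.6362, -0.1297, 0.2038]
orientation: [-2.221, -2.221, -0.001]
contact_force: [-2.7, 2.2, 4.1]
grip_width: 0.0194
gripper_force: 26.8
```

```bash
python3 -c "
from h import *
C=np.array([.5867,-.1054])
st(C,0)
wind(-25.12,[.3,.6,.9,1.2,1.5]);wind(-25.12-np.degrees(1.5),[.3,.6,.9,1.2,1.5])"
```

```text
clock 17.68 r 0.0552 phi -26.13 z 0.2038 Frad -3.38 Ftan(resist) 0.84 Fz 4.15 grip 0.0194
[[-0.055, -0.036, 0.0038, 0, 0, 0], [-0.096, -0.088, 0.0076, 0, 0, 0], [-0.121, -0.149, 0.0114, 0, 0, 0], [-0.126, -0.214, 0.0153, 0, 0, 0], [-0.112, -0.278, 0.0191, 0, 0, 0]] end deg -111.06
[[0.033, -0.057, 0.0038, 0, 0, 0], [0.081, -0.102, 0.0076, 0, 0, 0], [0.14, -0.131, 0.0114, 0, 0, 0], [0.205, -0.141, 0.0153, 0, 0, 0], [0.27, -0.131, 0.0191, 0, 0, 0]] end deg -197.01
```

apply_moves:
  rows:
    - [-0.055,-0.036,0.0038,0,0,0]
    - [-0.096,-0.088,0.0076,0,0,0]
    - [-0.121,-0.149,0.0114,0,0,0]
    - [-0.126,-0.214,0.0153,0,0,0]
    - [-0.112,-0.278,0.019,0,0,0]

```text
clock: 18.3
tcp_pos: [0.5661, -0.1582, 0.1995]
orientation: [2.221, 2.219, 0.001]
contact_force: [1.6, -0.0, 3.6]
grip_width: 0.0193
gripper_force: 26.4
```

```bash
python3 -c "
from h import *
C=np.array([.5867,-.1054])
st(C,0)"
```

```text
clock 18.30 r 0.0567 phi -111.27 z 0.1995 Frad -0.58 Ftan(resist) 1.54 Fz 3.56 grip 0.0193
```

apply_moves:
  rows:
    - [0.033,-0.057,0.0038,0,0,0]
    - [0.081,-0.102,0.0076,0,0,0]
    - [0.14,-0.131,0.0114,0,0,0]
    - [0.205,-0.141,0.0153,0,0,0]
    - [0.27,-0.131,0.019,0,0,0]

```text
clock: 18.92
tcp_pos: [0.5324, -0.0894, 0.1948]
orientation: [-2.221, -2.22, 0.001]
contact_force: [-1.9, 0.1, 6.3]
grip_width: 0.0193
gripper_force: 26.7
```

```bash
python3 -c "
from h import *
C=np.array([.5867,-.1054])
st(C,0)
wind(-197.01,[.25,.5,.75,1,1.25]);wind(-197.01-np.degrees(1.25),[.25,.5,.75,1,1.25]);wind(-197.01-np.degrees(2.5),[.2,.4,.6,.8,1])"
```

```text
clock 18.93 r 0.0566 phi 163.62 z 0.1948 Frad 1.86 Ftan(resist) 0.40 Fz 6.32 grip 0.0193
[[0.05, 0.022, 0.0032, 0, 0, 0], [0.093, 0.057, 0.0064, 0, 0, 0], [0.126, 0.1, 0.0095, 0, 0, 0], [0.147, 0.151, 0.0127, 0, 0, 0], [0.156, 0.205, 0.0159, 0, 0, 0]] end deg -268.63
[[-0.006, 0.055, 0.0032, 0, 0, 0], [-0.024, 0.106, 0.0064, 0, 0, 0], [-0.055, 0.151, 0.0095, 0, 0, 0], [-0.097, 0.187, 0.0127, 0, 0, 0], [-0.146, 0.212, 0.0159, 0, 0, 0]] end deg -340.25
[[-0.043, 0.011, 0.0025, 0, 0, 0], [-0.087, 0.013, 0.0051, 0, 0, 0], [-0.13, 0.006, 0.0076, 0, 0, 0], [-0.171, -0.009, 0.0102, 0, 0, 0], [-0.208, -0.033, 0.0127, 0, 0, 0]] end deg -397.55
```

apply_moves:
  rows:
    - [0.05,0.022,0.002,0,0,0]
    - [0.093,0.057,0.005,0,0,0]
    - [0.126,0.1,0.008,0,0,0]
    - [0.147,0.151,0.011,0,0,0]
    - [0.156,0.205,0.014,0,0,0]

```text
clock: 19.55
tcp_pos: [0.5857, -0.0503, 0.1906]
orientation: [-2.22, -2.222, 0.001]
contact_force: [-2.2, -0.6, 3.4]
grip_width: 0.0195
gripper_force: 26.4
```

apply_moves:
  rows:
    - [-0.006,0.055,0.0032,0,0,0]
    - [-0.024,0.106,0.0064,0,0,0]
    - [-0.055,0.151,0.0095,0,0,0]
    - [-0.097,0.187,0.0127,0,0,0]
    - [-0.146,0.212,0.0159,0,0,0]

```text
clock: 20.18
tcp_pos: [0.6383, -0.0878, 0.1865]
orientation: [-2.221, -2.221, 0.001]
contact_force: [-4.3, 0.3, 2.0]
grip_width: 0.0191
gripper_force: 26.5
```

```bash
python3 -c "
from h import *
C=np.array([.5867,-.1054])
st(C,0)"
```

```text
clock 20.18 r 0.0545 phi 18.85 z 0.1865 Frad -3.99 Ftan(resist) 1.70 Fz 1.96 grip 0.0191
```

apply_moves:
  rows:
    - [-0.045,0.007,0.0025,0,0,0]
    - [-0.089,0.009,0.005,0,0,0]
    - [-0.132,0.002,0.0076,0,0,0]
    - [-0.171,-0.012,0.01,0,0,0]
    - [-0.19,-0.022,0.0114,0,0,0]

```text
clock: 20.8
tcp_pos: [0.6326, -0.135, 0.184]
orientation: [2.222, 2.221, 0.001]
contact_force: [-1.0, 2.1, -0.4]
grip_width: 0.0192
gripper_force: 26.1
```

```bash
sed -i 's#^def st(C,f):#def st(C=np.array([.5857,-.1061]),f=0):#' h.py; python3 -c "
from h import *
st();print(r.get_obs()['contact_force'])
wind(19.75-np.degrees(.9),[.05,.1,.15,.2,.2])"
```

```text
clock 20.80 r 0.0551 phi -31.64 z 0.1840 Frad -2.01 Ftan(resist) 1.28 Fz -0.38 grip 0.0192
[-1.03925698  2.14867278 -0.37541914]
[[-0.009, -0.006, 0.0006, 0, 0, 0], [-0.018, -0.013, 0.0013, 0, 0, 0], [-0.027, -0.019, 0.0019, 0, 0, 0], [-0.035, -0.027, 0.0025, 0, 0, 0], [-0.035, -0.027, 0.0025, 0, 0, 0]] end deg -43.28
```

apply_moves:
  rows:
    - [-0.009,-0.006,0.0006,0,0,0]
    - [-0.018,-0.013,0.0013,0,0,0]

```text
clock: 21.05
tcp_pos: [0.6299, -0.1386, 0.1838]
orientation: [2.22, 2.222, 0.001]
contact_force: [0.1, 3.2, 0.0]
grip_width: 0.0191
gripper_force: 26.0
```

```bash
python3 -c "
from h import *
st();print(r.get_obs()['contact_force'])
S=r.grab_frame('scene')
cv2.imwrite('pics/g6.png',cv2.cvtColor(cv2.resize(S['pixels'][120:270,215:315],None,fx=4,fy=4,interpolation=cv2.INTER_CUBIC),cv2.COLOR_RGB2BGR))
st()
for k in range(12):
  wind(-31.8-np.degrees(.1)-k*np.degrees(.1),[.05,.1])"
```

```text
clock 21.05 r 0.0549 phi -36.28 z 0.1838 Frad -1.82 Ftan(resist) 2.66 Fz 0.02 grip 0.0191
[0.10752706 3.22073817 0.01814335]
clock 21.10 r 0.0549 phi -36.91 z 0.1838 Frad -2.13 Ftan(resist) 1.75 Fz -0.61 grip 0.0194
[[-0.009, -0.007, 0.0006, 0, 0, 0], [-0.017, -0.014, 0.0013, 0, 0, 0]] end deg -43.26
[[-0.008, -0.008, 0.0006, 0, 0, 0], [-0.015, -0.016, 0.0013, 0, 0, 0]] end deg -48.99
[[-0.007, -0.008, 0.0006, 0, 0, 0], [-0.014, -0.017, 0.0013, 0, 0, 0]] end deg -54.72
[[-0.006, -0.009, 0.0006, 0, 0, 0], [-0.012, -0.019, 0.0013, 0, 0, 0]] end deg -60.45
[[-0.005, -0.01, 0.0006, 0, 0, 0], [-0.01, -0.02, 0.0013, 0, 0, 0]] end deg -66.18
[[-0.004, -0.01, 0.0006, 0, 0, 0], [-0.008, -0.021, 0.0013, 0, 0, 0]] end deg -71.91
[[-0.003, -0.011, 0.0006, 0, 0, 0], [-0.006, -0.021, 0.0013, 0, 0, 0]] end deg -77.64
[[-0.002, -0.011, 0.0006, 0, 0, 0], [-0.004, -0.022, 0.0013, 0, 0, 0]] end deg -83.37
[[-0.001, -0.011, 0.0006, 0, 0, 0], [-0.001, -0.022, 0.0013, 0, 0, 0]] end deg -89.1
[[0.0, -0.011, 0.0006, 0, 0, 0], [0.001, -0.022, 0.0013, 0, 0, 0]] end deg -94.83
[[0.001, -0.011, 0.0006, 0, 0, 0], [0.003, -0.022, 0.0013, 0, 0, 0]] end deg -100.55
[[0.002, -0.011, 0.0006, 0, 0, 0], [0.005, -0.021, 0.0013, 0, 0, 0]] end deg -106.28
```

View pics/g6.png

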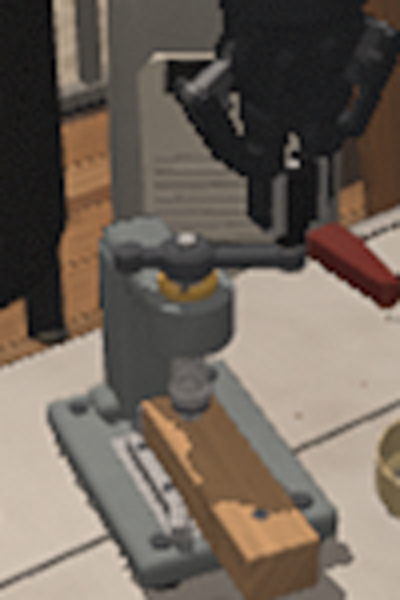

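The ram button is down on the insert at crop (190,395), and the rail and press have not moved. I now wind in small checked steps.

apply_moves:
  rows:
    - [-0.009,-0.007,0.0006,0,0,0]
    - [-0.017,-0.014,0.0013,0,0,0]

```text
clock: 21.35
tcp_pos: [0.6262, -0.1432, 0.1835]
orientation: [2.22, 2.222, 0.0]
contact_force: [0.6, 1.6, -0.4]
grip_width: 0.0193
gripper_force: 26.0
```

apply_moves:
  rows:
    - [-0.008,-0.008,0.0006,0,0,0]
    - [-0.015,-0.016,0.0013,0,0,0]

```text
clock: 21.6
tcp_pos: [0.6222, -0.1472, 0.1832]
orientation: [2.221, 2.221, 0.0]
contact_force: [0.8, 3.1, -0.1]
grip_width: 0.0192
gripper_force: 26.0
```

apply_moves:
  rows:
    - [-0.007,-0.008,0.0006,0,0,0]
    - [-0.014,-0.017,0.0013,0,0,0]

```text
clock: 21.85
tcp_pos: [0.6179, -0.1507, 0.1829]
orientation: [2.221, 2.221, 0.0]
contact_force: [1.4, 2.1, -0.6]
grip_width: 0.019
gripper_force: 26.1
```

apply_moves:
  rows:
    - [-0.006,-0.009,0.0006,0,0,0]
    - [-0.012,-0.019,0.0013,0,0,0]

```text
clock: 22.1
tcp_pos: [0.6131, -0.1538, 0.1826]
orientation: [2.221, 2.221, 0.0]
contact_force: [1.7, 1.2, -0.1]
grip_width: 0.0192
gripper_force: 26.1
```

apply_moves:
  rows:
    - [-0.005,-0.01,0.0006,0,0,0]
    - [-0.01,-0.02,0.0013,0,0,0]

```text
clock: 22.35
tcp_pos: [0.6081, -0.1563, 0.1823]
orientation: [2.221, 2.221, 0.0]
contact_force: [2.1, 1.4, -0.1]
grip_width: 0.0193
gripper_force: 26.1
```

apply_moves:
  rows:
    - [-0.004,-0.01,0.0006,0,0,0]
    - [-0.008,-0.021,0.0013,0,0,0]

```text
clock: 22.6
tcp_pos: [0.6029, -0.1583, 0.182]
orientation: [2.221, 2.221, 0.0]
contact_force: [2.3, 1.2, 0.5]
grip_width: 0.0193
gripper_force: 26.2
```

apply_moves:
  rows:
    - [-0.003,-0.011,0.0006,0,0,0]
    - [-0.006,-0.021,0.0013,0,0,0]

```text
clock: 22.85
tcp_pos: [0.5976, -0.1598, 0.1816]
orientation: [2.221, 2.221, 0.0]
contact_force: [1.3, 0.9, 1.2]
grip_width: 0.0194
gripper_force: 26.2
```

apply_moves:
  rows:
    - [-0.002,-0.011,0.0006,0,0,0]
    - [-0.004,-0.022,0.0013,0,0,0]

```text
clock: 23.1
tcp_pos: [0.5921, -0.1608, 0.1813]
orientation: [2.221, 2.221, 0.0]
contact_force: [2.2, -0.3, 1.9]
grip_width: 0.019
gripper_force: 26.3
```

apply_moves:
  rows:
    - [-0.001,-0.011,0.0006,0,0,0]
    - [-0.001,-0.022,0.0013,0,0,0]

```text
clock: 23.35
tcp_pos: [0.5865, -0.1611, 0.181]
orientation: [2.221, 2.221, -0.0]
contact_force: [2.2, -0.5, 2.3]
grip_width: 0.0191
gripper_force: 26.4
```

apply_moves:
  rows:
    - [0,-0.011,0.0006,0,0,0]
    - [0.001,-0.022,0.0013,0,0,0]

```text
clock: 23.6
tcp_pos: [0.581, -0.1609, 0.1807]
orientation: [2.221, 2.221, -0.0]
contact_force: [1.6, -1.8, 2.8]
grip_width: 0.0191
gripper_force: 26.5
```

apply_moves:
  rows:
    - [0.001,-0.011,0.0006,0,0,0]
    - [0.003,-0.022,0.0013,0,0,0]

```text
clock: 23.85
tcp_pos: [0.5755, -0.1601, 0.1804]
orientation: [2.221, 2.221, -0.0]
contact_force: [1.7, -3.5, 5.2]
grip_width: 0.0193
gripper_force: 26.5
```

apply_moves:
  rows:
    - [0.002,-0.011,0,0,0,0]
    - [0.005,-0.021,0,0,0,0]

```text
clock: 24.1
tcp_pos: [0.57, -0.1587, 0.1802]
orientation: [2.221, 2.222, -0.001]
contact_force: [2.3, -2.8, 4.3]
grip_width: 0.0191
gripper_force: 26.5
```

```bash
python3 -c "
from h import *
st()
for k in range(10):
  wind(-106.28-k*np.degrees(.1),[.05,.1])"
```

```text
clock 24.10 r 0.0549 phi -106.59 z 0.1802 Frad 2.01 Ftan(resist) 2.98 Fz 4.30 grip 0.0191
[[0.003, -0.01, 0.0006, 0, 0, 0], [0.007, -0.021, 0.0013, 0, 0, 0]] end deg -112.01
[[0.004, -0.01, 0.0006, 0, 0, 0], [0.009, -0.02, 0.0013, 0, 0, 0]] end deg -117.74
[[0.005, -0.01, 0.0006, 0, 0, 0], [0.011, -0.019, 0.0013, 0, 0, 0]] end deg -123.47
[[0.006, -0.009, 0.0006, 0, 0, 0], [0.013, -0.018, 0.0013, 0, 0, 0]] end deg -129.2
[[0.007, -0.008, 0.0006, 0, 0, 0], [0.015, -0.016, 0.0013, 0, 0, 0]] end deg -134.93
[[0.008, -0.008, 0.0006, 0, 0, 0], [0.016, -0.015, 0.0013, 0, 0, 0]] end deg -140.66
[[0.009, -0.007, 0.0006, 0, 0, 0], [0.018, -0.013, 0.0013, 0, 0, 0]] end deg -146.39
[[0.009, -0.006, 0.0006, 0, 0, 0], [0.019, -0.011, 0.0013, 0, 0, 0]] end deg -152.12
[[0.01, -0.005, 0.0006, 0, 0, 0], [0.02, -0.009, 0.0013, 0, 0, 0]] end deg -157.85
[[0.01, -0.004, 0.0006, 0, 0, 0], [0.021, -0.007, 0.0013, 0, 0, 0]] end deg -163.58
```

apply_moves:
  rows:
    - [0.003,-0.01,0.0006,0,0,0]
    - [0.007,-0.021,0.001,0,0,0]

```text
clock: 24.35
tcp_pos: [0.5648, -0.1569, 0.1798]
orientation: [-2.221, -2.222, 0.001]
contact_force: [1.1, -2.0, 3.6]
grip_width: 0.0195
gripper_force: 26.5
```

apply_moves:
  rows:
    - [0.004,-0.01,0.0006,0,0,0]
    - [0.009,-0.02,0.001,0,0,0]

```text
clock: 24.6
tcp_pos: [0.5597, -0.1545, 0.1796]
orientation: [-2.221, -2.222, 0.001]
contact_force: [0.8, -4.3, 3.7]
grip_width: 0.0193
gripper_force: 26.5
```

apply_moves:
  rows:
    - [0.005,-0.01,0.0006,0,0,0]
    - [0.011,-0.019,0.001,0,0,0]

```text
clock: 24.85
tcp_pos: [0.555, -0.1517, 0.1793]
orientation: [-2.221, -2.222, 0.0]
contact_force: [0.7, -3.4, 3.7]
grip_width: 0.0196
gripper_force: 26.5
```

apply_moves:
  rows:
    - [0.006,-0.009,0.0006,0,0,0]
    - [0.013,-0.018,0.001,0,0,0]

```text
clock: 25.1
tcp_pos: [0.5509, -0.1486, 0.1792]
orientation: [2.221, 2.221, 0.0]
contact_force: [2.0, -4.4, 2.9]
grip_width: 0.0194
gripper_force: 26.4
```

apply_moves:
  rows:
    - [0.003,-0.003,0,0,0,0]
    - [0.003,-0.003,0,0,0,0]

```text
clock: 25.35
tcp_pos: [0.5501, -0.1478, 0.1792]
orientation: [2.221, 2.222, -0.0]
contact_force: [2.0, -4.0, 2.1]
grip_width: 0.0193
gripper_force: 26.3
```

```bash
python3 -c "
from h import *
st();r.grab_frame('scene');st()"
```

```text
clock 25.35 r 0.0548 phi -130.43 z 0.1792 Frad 1.75 Ftan(resist) 4.15 Fz 2.07 grip 0.0193
clock 25.40 r 0.0548 phi -130.42 z 0.1792 Frad 2.74 Ftan(resist) 3.76 Fz 1.44 grip 0.0193
```

apply_moves:
  rows:
    - [0.003,-0.003,0,0,0,0]
    - [0.005,-0.006,0,0,0,0]
    - [0.005,-0.006,0,0,0,0]

```text
clock: 25.78
tcp_pos: [0.5486, -0.1465, 0.1791]
orientation: [2.221, 2.222, 0.0]
contact_force: [2.5, -4.7, 1.1]
grip_width: 0.0194
gripper_force: 26.3
```

```bash
python3 -c "
from h import *
st();r.grab_frame('scene');st();r.grab_frame('scene');st()"
```

```text
clock 25.77 r 0.0548 phi -132.55 z 0.1791 Frad 1.74 Ftan(resist) 4.99 Fz 1.08 grip 0.0194
clock 25.82 r 0.0548 phi -132.56 z 0.1792 Frad 1.52 Ftan(resist) 4.99 Fz 0.74 grip 0.0198
clock 25.88 r 0.0548 phi -132.54 z 0.1791 Frad 1.78 Ftan(resist) 3.56 Fz 1.03 grip 0.0193
```

apply_moves:
  rows:
    - [0.002,-0.002,0,0,0,0]
    - [0.004,-0.0044,0,0,0,0]
    - [0.004,-0.0044,0,0,0,0]

```text
clock: 26.25
tcp_pos: [0.5476, -0.1455, 0.1791]
orientation: [2.221, 2.222, 0.0]
contact_force: [3.7, -4.8, 0.5]
grip_width: 0.0194
gripper_force: 26.2
```

```bash
python3 -c "
from h import *
st()
for i in range(4): r.grab_frame('scene');st()"
```

```text
clock 26.25 r 0.0548 phi -134.07 z 0.1791 Frad 0.90 Ftan(resist) 6.02 Fz 0.45 grip 0.0194
clock 26.30 r 0.0548 phi -134.04 z 0.1791 Frad 1.13 Ftan(resist) 4.03 Fz 0.51 grip 0.0192
clock 26.35 r 0.0548 phi -134.06 z 0.1791 Frad 1.37 Ftan(resist) 4.92 Fz 0.83 grip 0.0189
clock 26.40 r 0.0548 phi -134.07 z 0.1791 Frad 0.18 Ftan(resist) 4.84 Fz 0.59 grip 0.0190
clock 26.45 r 0.0548 phi -134.05 z 0.1791 Frad 1.91 Ftan(resist) 4.96 Fz 1.40 grip 0.0192
```

apply_moves:
  rows:
    - [0.002,-0.002,0,0,0,0]
    - [0.003,-0.003,0,0,0,0]
    - [0.003,-0.003,0,0,0,0]

```text
clock: 26.82
tcp_pos: [0.5469, -0.1448, 0.1791]
orientation: [2.221, 2.222, 0.0]
contact_force: [3.8, -4.8, 0.8]
grip_width: 0.0193
gripper_force: 26.2
```

```bash
python3 -c "
from h import *
st()
for i in range(4): r.grab_frame('scene');st()
f=-135.1
wind(f,[-.1,-.3,-.55,-.8,-1.05])
for k in range(4): wind(f+np.degrees(1.05+1.3*k),[-.25,-.5,-.75,-1.,-1.3])"
```

```text
clock 26.82 r 0.0548 phi -135.06 z 0.1791 Frad 0.71 Ftan(resist) 6.08 Fz 0.76 grip 0.0193
clock 26.88 r 0.0548 phi -135.07 z 0.1791 Frad 1.21 Ftan(resist) 5.83 Fz -0.20 grip 0.0197
clock 26.93 r 0.0548 phi -135.05 z 0.1791 Frad 0.94 Ftan(resist) 4.39 Fz 0.80 grip 0.0195
clock 26.98 r 0.0548 phi -135.07 z 0.1791 Frad 1.41 Ftan(resist) 5.50 Fz -0.43 grip 0.0195
clock 27.02 r 0.0548 phi -135.07 z 0.1791 Frad 1.31 Ftan(resist) 4.73 Fz 0.31 grip 0.0193
[[-0.015, 0.016, -0.0013, 0, 0, 0], [-0.039, 0.053, -0.0038, 0, 0, 0], [-0.059, 0.104, -0.007, 0, 0, 0], [-0.065, 0.159, -0.0102, 0, 0, 0], [-0.057, 0.213, -0.0134, 0, 0, 0]] end deg -74.94
[[0.021, 0.051, -0.0032, 0, 0, 0], [0.053, 0.095, -0.0064, 0, 0, 0], [0.096, 0.129, -0.0095, 0, 0, 0], [0.146, 0.152, -0.0127, 0, 0, 0], [0.211, 0.163, -0.0165, 0, 0, 0]] end deg -0.45
[[0.054, -0.006, -0.0032, 0, 0, 0], [0.106, -0.026, -0.0064, 0, 0, 0], [0.15, -0.058, -0.0095, 0, 0, 0], [0.186, -0.1, -0.0127, 0, 0, 0], [0.213, -0.159, -0.0165, 0, 0, 0]] end deg 74.03
[[0.008, -0.054, -0.0032, 0, 0, 0], [0.003, -0.109, -0.0064, 0, 0, 0], [-0.015, -0.16, -0.0095, 0, 0, 0], [-0.046, -0.206, -0.0127, 0, 0, 0], [-0.097, -0.248, -0.0165, 0, 0, 0]] end deg 148.51
[[-0.05, -0.023, -0.0032, 0, 0, 0], [-0.104, -0.032, -0.0064, 0, 0, 0], [-0.159, -0.028, -0.0095, 0, 0, 0], [-0.211, -0.01, -0.0127, 0, 0, 0], [-0.265, 0.027, -0.0165, 0, 0, 0]] end deg 223.0
```

apply_moves:
  rows:
    - [0.002,-0.002,0,0,0,0]
    - [0.003,-0.003,0,0,0,0]
    - [0.003,-0.003,0,0,0,0]

```text
clock: 27.4
tcp_pos: [0.5462, -0.1441, 0.1791]
orientation: [2.221, 2.222, 0.0]
contact_force: [3.6, -5.0, 0.7]
grip_width: 0.0193
gripper_force: 26.2
```

```bash
python3 -c "
from h import *
st()
for i in range(5): r.grab_frame('scene');st()"
```

```text
clock 27.40 r 0.0548 phi -136.11 z 0.1791 Frad 0.93 Ftan(resist) 6.10 Fz 0.65 grip 0.0193
clock 27.45 r 0.0548 phi -136.09 z 0.1790 Frad 1.59 Ftan(resist) 5.54 Fz -0.14 grip 0.0192
clock 27.50 r 0.0548 phi -136.12 z 0.1791 Frad 0.81 Ftan(resist) 5.57 Fz -0.03 grip 0.0192
clock 27.55 r 0.0548 phi -136.10 z 0.1791 Frad 0.45 Ftan(resist) 6.20 Fz 0.06 grip 0.0194
clock 27.60 r 0.0548 phi -136.08 z 0.1791 Frad 0.97 Ftan(resist) 5.51 Fz -0.50 grip 0.0191
clock 27.65 r 0.0548 phi -136.10 z 0.1790 Frad 0.96 Ftan(resist) 4.86 Fz -0.96 grip 0.0192
```

It reads 5.6 N: firmly stiff and seated. I wind back one full turn.

```bash
python3 -c "
from h import *
f=-136.1
wind(f,[-.1,-.3,-.55,-.8,-1.05])
for k in range(4): wind(f+np.degrees(1.05+1.3*k),[-.25,-.5,-.75,-1.,-1.3] if k<3 else [-.25,-.5,-.75,-1.05,-1.35])"
```

```text
[[-0.015, 0.016, -0.0013, 0, 0, 0], [-0.04, 0.052, -0.0038, 0, 0, 0], [-0.06, 0.103, -0.007, 0, 0, 0], [-0.067, 0.158, -0.0102, 0, 0, 0], [-0.061, 0.212, -0.0134, 0, 0, 0]] end deg -75.94
[[0.02, 0.051, -0.0032, 0, 0, 0], [0.052, 0.096, -0.0064, 0, 0, 0], [0.094, 0.131, -0.0095, 0, 0, 0], [0.143, 0.155, -0.0127, 0, 0, 0], [0.208, 0.166, -0.0165, 0, 0, 0]] end deg -1.45
[[0.055, -0.005, -0.0032, 0, 0, 0], [0.106, -0.024, -0.0064, 0, 0, 0], [0.151, -0.055, -0.0095, 0, 0, 0], [0.188, -0.096, -0.0127, 0, 0, 0], [0.216, -0.156, -0.0165, 0, 0, 0]] end deg 73.03
[[0.009, -0.054, -0.0032, 0, 0, 0], [0.005, -0.109, -0.0064, 0, 0, 0], [-0.013, -0.161, -0.0095, 0, 0, 0], [-0.043, -0.207, -0.0127, 0, 0, 0], [-0.092, -0.25, -0.0165, 0, 0, 0]] end deg 147.51
[[-0.05, -0.023, -0.0032, 0, 0, 0], [-0.103, -0.034, -0.0064, 0, 0, 0], [-0.158, -0.031, -0.0095, 0, 0, 0], [-0.22, -0.009, -0.0134, 0, 0, 0], [-0.273, 0.03, -0.0172, 0, 0, 0]] end deg 224.86
```

apply_moves:
  rows:
    - [-0.015,0.016,-0.0013,0,0,0]
    - [-0.04,0.052,-0.0038,0,0,0]
    - [-0.06,0.103,-0.007,0,0,0]
    - [-0.067,0.158,-0.01,0,0,0]
    - [-0.061,0.212,-0.0134,0,0,0]

```text
clock: 28.28
tcp_pos: [0.5997, -0.1587, 0.1819]
orientation: [-2.22, -2.221, 0.001]
contact_force: [-1.8, -0.3, -3.9]
grip_width: 0.0194
gripper_force: 25.9
```

apply_moves:
  rows:
    - [0.02,0.051,-0.0032,0,0,0]
    - [0.052,0.096,-0.0064,0,0,0]
    - [0.094,0.131,-0.0095,0,0,0]
    - [0.143,0.155,-0.0127,0,0,0]
    - [0.208,0.166,-0.0165,0,0,0]

```text
clock: 28.9
tcp_pos: [0.64, -0.1063, 0.186]
orientation: [-2.221, -2.221, 0.002]
contact_force: [-2.6, -0.9, -8.9]
grip_width: 0.0194
gripper_force: 25.3
```

```bash
python3 -c "
from h import *
st()"
```

```text
clock 28.90 r 0.0543 phi -0.23 z 0.1860 Frad -2.55 Ftan(resist) -0.87 Fz -8.92 grip 0.0194
```

apply_moves:
  rows:
    - [0.055,-0.005,0,0,0,0]
    - [0.106,-0.024,-0.001,0,0,0]
    - [0.151,-0.055,-0.004,0,0,0]
    - [0.188,-0.096,-0.007,0,0,0]
    - [0.216,-0.156,-0.01,0,0,0]

```text
clock: 29.52
tcp_pos: [0.6014, -0.0529, 0.1897]
orientation: [2.22, 2.221, 0.002]
contact_force: [0.6, -3.7, -4.5]
grip_width: 0.0195
gripper_force: 25.7
```

apply_moves:
  rows:
    - [0.009,-0.054,-0.003,0,0,0]
    - [0.005,-0.109,-0.006,0,0,0]
    - [-0.013,-0.161,-0.009,0,0,0]
    - [-0.043,-0.207,-0.0127,0,0,0]
    - [-0.092,-0.25,-0.0165,0,0,0]

```text
clock: 30.15
tcp_pos: [0.5386, -0.0761, 0.1939]
orientation: [-2.22, -2.222, -0.002]
contact_force: [0.5, 0.6, 1.4]
grip_width: 0.0192
gripper_force: 26.4
```

apply_moves:
  rows:
    - [-0.05,-0.023,-0.0032,0,0,0]
    - [-0.103,-0.034,-0.0064,0,0,0]
    - [-0.158,-0.031,-0.0095,0,0,0]
    - [-0.22,-0.009,-0.0134,0,0,0]
    - [-0.273,0.03,-0.0172,0,0,0]

```text
clock: 30.78
tcp_pos: [0.5462, -0.1462, 0.198]
orientation: [-2.223, -2.22, 0.0]
contact_force: [-0.6, 1.5, 1.4]
grip_width: 0.0189
gripper_force: 26.4
```

```bash
python3 -c "
from h import *
r.grab_frame('scene');st()"
```

```text
clock 30.82 r 0.0563 phi -132.39 z 0.1981 Frad -0.80 Ftan(resist) 0.35 Fz 3.93 grip 0.0191
```

apply_moves:
  rows:
    - [0,0,0,0,0,0]
    - [0,0,0,0,0,0]
    - [0,0,0,0,0,0]
    - [0,0,0,0,0,0]
  claw: 0.65

```text
clock: 31.32
tcp_pos: [0.5463, -0.1441, 0.1975]
orientation: [-2.22, -2.222, 0.0]
contact_force: [-0.4, -0.2, -0.6]
grip_width: 0.0553
gripper_force: 0.0
```

apply_moves:
  rows:
    - [0,0,-0.08,0,0,0]
    - [0,0,-0.2,0,0,0]
    - [0,0,-0.35,0,0,0]
    - [0,0,-0.5,0,0,0]
    - [0,0,-0.6,0,0,0]

```text
clock: 31.95
tcp_pos: [0.5468, -0.1446, 0.3495]
orientation: [2.22, 2.221, 0.002]
contact_force: [0.6, 0.3, 0.2]
grip_width: 0.0555
gripper_force: 0.0
```

apply_moves:
  rows:
    - [0.2,0,0,0,0,0]
    - [0.4,0,0,0,0,0]
    - [0.6,0,0,0,0,0]
    - [0.8,0,0,0,0,0]
    - [0.95,0,0,0,0,0]

```text
clock: 32.58
tcp_pos: [0.5459, 0.0957, 0.3476]
orientation: [-2.218, -2.224, -0.001]
contact_force: [0.5, -1.0, 0.1]
grip_width: 0.0553
gripper_force: 0.0
```

```bash
python3 -c "
from h import *
st();S=r.grab_frame('scene')
print(pressfit([S]))
for n in ('rail_center','insert','ram'): print(n,lm(S,n))
cv2.imwrite('pics/g7.png',cv2.cvtColor(cv2.resize(S['pixels'][140:270,205:325],None,fx=4.5,fy=4.5,interpolation=cv2.INTER_CUBIC),cv2.COLOR_RGB2BGR))"
```

```text
clock 32.58 r 0.2057 phi 101.14 z 0.3476 Frad -1.13 Ftan(resist) -0.32 Fz 0.14 grip 0.0553
(array([ 0.58276415, -0.10848161,  1.36626541]), [('nest', array([0.2, 0.2])), ('nest_mouth', array([-0.3, -3.8])), ('end_stop', array([0.2, 2.1]))])
rail_center (array([272.5, 240.3]), 0.73)
insert (array([261.4, 223.9]), 0.53)
ram (array([264. , 214.2]), 0.76)
```

View pics/g7.png

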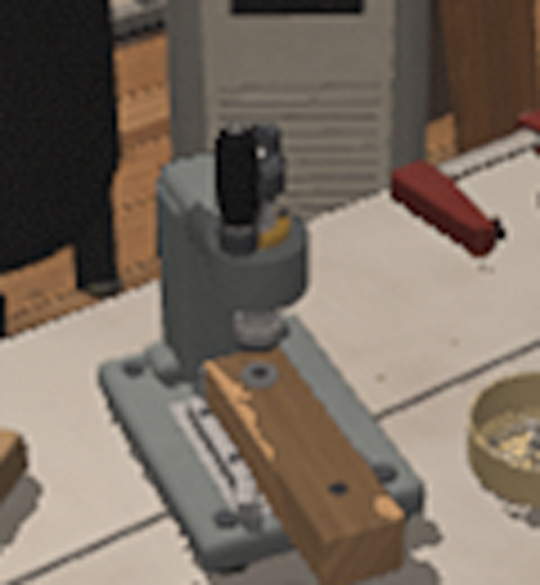

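The insert flange lies flush on the wood at (260,373). The ram at (260,325) stands clear, and the rail sits in the nest against the stop. The press has not moved.

```bash
python3 -c "
from bench import r
print(r.hand_in())"
```

```text
the job is handed in; nothing more can be done
None
```

The job is handed in at about 33 s: the rail is in the nest against the stop, the insert was pressed home at about 5.6 N on the crank grip with the flange down on the wood in the last picture, and the crank is wound back one turn and released.

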